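# Match a kiln prop and bridge it with a shelf strip

### The job

Set up the next level on the kiln shelf: from the wooden crate pick the one prop that is exactly as tall as the prop already standing on the grey-brown kiln shelf, and stand it upright, centred on the red ring, and let go of it. Then lay the long flat shelf strip level across the tops of the two props, lengthwise along the kiln shelf and centred between them. Leave the two props that are already standing outside the crate, and everything else in the crate, where they are.

Things in the scene. Friction and masses are not known exactly. Their poses are not given: they have to be found in the camera images.
- kiln_shelf: fixed flat slab, grey-brown, 260 x 110 x 15 mm (x, y, z); origin at the centre of its underside, x along its length. One prop stands on its centre line 70 mm from the centre on the -x side; a red ring is painted 70 mm from the centre on the +x side
- ring (a point): centre of the red painted ring (60 mm outside, 45 mm inside diameter), on the kiln shelf's top face
- middle (a point): centre of the kiln shelf's top face, midway between the ring and the prop's place
- stand_80: round hollow-looking kiln prop, buff ceramic, 38 mm diameter with a dark dot on its top, 80 mm tall, upright; origin at the centre of its underside, z up its length. A loose reference prop, not in the crate: it stands either on the kiln shelf or on a spare square terracotta tile (70 mm square, 15 mm thick) further away
- stand_110: round hollow-looking kiln prop, buff ceramic, 38 mm diameter with a dark dot on its top, 110 mm tall, upright; origin at the centre of its underside, z up its length. The other loose reference prop: of the two, one stands on the kiln shelf and the other on the terracotta tile
- crate: fixed open wooden crate, 277 x 202 x 45 mm outside, floor and walls 6 mm; origin at the centre of its underside, x along its length. It stands left or right of the kiln shelf. Six things stand in it in mixed order, about on a grid of 3 along x (85 mm apart) by 2 along y (90 mm apart)
- prop_60: round hollow-looking kiln prop, buff ceramic, 38 mm diameter with a dark dot on its top, 60 mm tall, upright; origin at the centre of its underside, z up its length. In the crate; matches neither reference
- prop_80: round hollow-looking kiln prop, buff ceramic, 38 mm diameter with a dark dot on its top, 80 mm tall, upright; origin at the centre of its underside, z up its length. In the crate; about 145 g
- prop_95: round hollow-looking kiln prop, buff ceramic, 38 mm diameter with a dark dot on its top, 95 mm tall, upright; origin at the centre of its underside, z up its length. In the crate; matches neither reference
- prop_110: round hollow-looking kiln prop, buff ceramic, 38 mm diameter with a dark dot on its top, 110 mm tall, upright; origin at the centre of its underside, z up its length. In the crate; about 200 g
- slip_bowl: small terracotta bowl, 54 mm across, 32 mm high, in the crate; origin at the centre of its underside
- oxide_jar: small red jar with black cap, 48 mm across, 50 mm high, in the crate; origin at the centre of its underside
- strip: loose flat light-tan shelf strip, 200 x 55 x 15 mm (x, y, z), about 300 g, lying flat on the table on the side of the kiln shelf away from the crate; origin at the centre of its underside, x along its length

How it is judged:
By the outcome, as a careful person would: the job done as asked, in the order asked, and still so for the second after the job is handed in, with the robot touching nothing.
It also fails if it takes over 70 s, if anything falls off the work surface, if the arm or the gripper's body presses on something with over 40 N, if the wrist force passes 120 N, or if a joint passes its speed limit or range.

### The arm

A 7-joint arm with a two-finger parallel gripper is mounted at the origin on the work surface. World frame = base frame: x ahead of the robot, y to its left, z up, the work surface at z = 0. Lengths are in m, angles in rad, forces in N, time in s.
With the tool pointing down it reaches from about 0.425 to 0.875 m from the base axis. Payload 4.7 kg.
Tool frame: the origin (TCP) lies on the centre line of the jaws, within the pads' length; the fingertips stand 14 mm ahead of it and the grasp point (between the pads) lies 5 mm behind it; z points along the fingers, y is the line along which they close (so a half turn about z gives the same grasp; the last joint's range is limited). The gripper opens to 87 mm and grips with 3 to 60 N. Pads are 19 mm wide; open, the fingers measure 117 mm over their backs; the gripper's body (75 mm by 190 mm) begins 51 mm behind the grasp point.
Start: joints at [1.301, 0.321, -0.07, 1.45, 0.023, 1.371, -0.057], TCP at [0.182, -0.624, 0.237] pointing down, gripper open.
Joint ranges: [-2.86, 2.86], [-0.3, 2.09], [-1.38, 1.24], [0.06, 2.45], [-1.56, 4.7], [0.09, 2.05], [-2.69, 2.69]. Speed limits (rad/s): [2.57, 2.57, 3.14, 3.14, 3.14, 3.14, 3.14].

### API

Orientations are given as a rotation vector (axis times angle).
In Python, from bench import ctrl gives the robot as it stands.
- The arm moves only by the tool send_rows, never from a script. Its argument "steps" is a list of rows, each an object of numbers: "tx", "ty", "tz": the shift along the tool's x, y, z in units of 60 mm (1.0 is 60 mm); "turn": the turn about the tool's z in units of 8 degrees (1.0 is 8 degrees); "grip": the opening, from 0 (shut) to 1 (fully open). A call has 1 to 12 rows; each row shifts and turns the commanded pose from where the row before left it, along the tool's axes as they then stand; what a row does not reach is not made up. A row lasts 1/8 s, in which the tool goes at most 62.5 mm and 10.7 degrees, less where a joint would pass 70% of its speed; a pose out of reach is approached as far as the arm can. A call is refused whole if a number of a shift passes 1 or a number of a turn 1, either way. A call with a gripper value outside its range is refused whole. The fingers move at their own pace and stop on an object; "newtons" is the grip in N (left out, the last holds). Time passes only in rows, so rows that do not move let the fingers close. It gives the time, the measured TCP pose, the force, the opening and the grip force at its end, in the units of the state.
- ctrl.get_state(): the state, without advancing time (a new reading comes with each control period).
- ctrl.get_image(name): name is "scene" or "top" or "wrist"; returns a dict with "pixels" (384x512x3 uint8, red, green, blue), "K" (3x3 intrinsics, pixels), "cam_to_world" (4x4, takes a point from camera to world coordinates); the wrist camera has in their place "T_tool_cam" (4x4, takes a point from camera to tool coordinates, whose origin is the TCP and whose axes are the flange's). Camera axes: x right, y down, z forward; pixel columns grow to the right and rows downward; lengths in m; the calibration is good to about 2 mm. A picture is of the moment at which its call begins: read the wrist's pose just before it. There is no depth.
- ctrl.close_job(): hands the job in; it is judged then, once.
The state is a dict: "time": time; "joint_positions": joint angles; "qd": joint speeds; "joint_torque": joint torques, N m; "position": TCP position; "tool_rot": TCP orientation; "ft_force": force on the tool from outside, world axes, zero at the start; "torque": the same for the moment, N m; "grip_width": opening from 0.0 (shut) to 1.0 (fully open); "grip_force": force on a finger pad.
Only numpy, scipy, OpenCV 4.12 (cv2) and the standard library are available. Lean on these libraries where they do the work, as an engineer would, in place of code of your own. Each camera call takes 0.05 s, during which the arm holds its last target. There are 200 camera calls.

## Working session

There is one attempt and no reset: what is moved stays moved. The work goes in short steps, Python scripts to look and compute and a tool call to move; the robot and the scene stay as the last step left them, time stands still between calls to the robot, and variables do not carry over. Pictures are saved under pics/ and viewed, at most 10 in all, crops included, and the job is handed in when it is done.

Besides the shell and the picture viewer there is one more tool, called after "Emit:" as a command line: name --argument value ..., lists and objects as JSON in quotes. send_rows: Moves the arm, as the interface text tells. Its arguments: {"type":"object","properties":{"steps":{"type":"array"},"newtons":{"type":"number"}},"required":["steps"]}

```bash
mkdir -p pics; cat > h.py <<'E'
import numpy as np, cv2, pickle
from scipy.spatial.transform import Rotation as R
from bench import ctrl
def snap(n,f):
    s=ctrl.get_state(); im=ctrl.get_image(n)
    if 'T_tool_cam' in im:
        T=np.eye(4);T[:3,:3]=R.from_rotvec(s['tool_rot']).as_matrix();T[:3,3]=s['position'];im['cam_to_world']=T@im['T_tool_cam']
    cv2.imwrite(f'pics/{f}.png',im['pixels'][:,:,::-1]); pickle.dump(im,open(f'{f}.pkl','wb')); return im
def px(im,u,v,z):
    T=np.array(im['cam_to_world']);d=T[:3,:3]@np.linalg.inv(im['K'])@[u,v,1];return T[:3,3]+d*(z-T[2,3])/d[2]
def proj(im,P):
    T=np.linalg.inv(im['cam_to_world']);c=(T[:3,:3]@np.array(P).T).T+T[:3,3];p=(im['K']@c.T).T;return p[:,:2]/p[:,2:]
E
python3 - <<'E'
from h import *
a=snap('scene','s0');b=snap('top','t0')
print(np.round(a['cam_to_world'],3),np.round(b['cam_to_world'],3),b['K'])
s=ctrl.get_state();print(R.from_rotvec(s['tool_rot']).as_matrix().round(3),s['position'],s['time'])
E
```

```text
[[ 0.808  0.405 -0.428  1.014]
 [ 0.589 -0.55   0.592 -0.633]
 [ 0.005 -0.731 -0.683  0.812]
 [ 0.     0.     0.     1.   ]] [[-2.700e-02 -9.940e-01  1.070e-01  4.380e-01]
 [-1.000e+00  2.700e-02 -1.000e-03 -1.300e-02]
 [-2.000e-03 -1.070e-01 -9.940e-01  1.097e+00]
 [ 0.000e+00  0.000e+00  0.000e+00  1.000e+00]] [[411.74944572   0.         257.29044343]
 [  0.         411.74944572 190.77980715]
 [  0.           0.           1.        ]]
[[ 0.96   0.28  -0.001]
 [ 0.28  -0.96   0.002]
 [-0.    -0.002 -1.   ]] [ 0.18183908 -0.62356554  0.23558644] 0.1
```

View pics/t0.png

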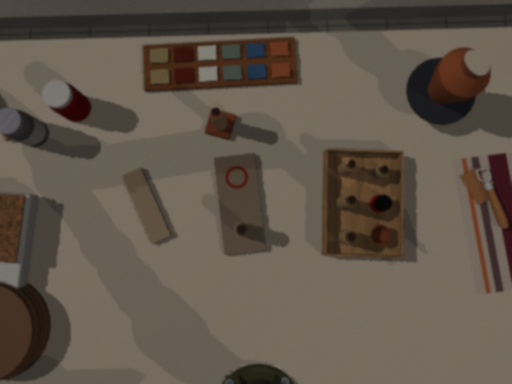

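View pics/s0.png

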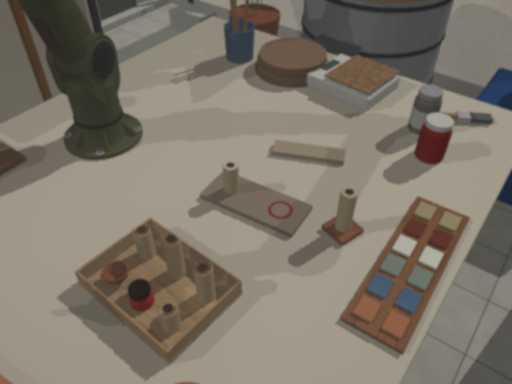

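The top view shows the strip at about (148,206), the kiln shelf at (241,204) with its ring at (236,177) and a prop top at (241,229). The tile prop is at (217,113) and the crate at (364,203). In the scene view the shelf prop (230,165) looks shorter than the tile prop (349,192). Next I'll enlarge both views to measure.

```bash
python3 - <<'E'
from h import *
a=cv2.imread('pics/t0.png')[95:265,120:410];cv2.imwrite('pics/t0c.png',cv2.convertScaleAbs(cv2.resize(a,None,fx=2.75,fy=2.75,interpolation=cv2.INTER_CUBIC),alpha=1.5))
a=cv2.imread('pics/s0.png')[140:350,70:370];cv2.imwrite('pics/s0c.png',cv2.convertScaleAbs(cv2.resize(a,None,fx=2.6,fy=2.6,interpolation=cv2.INTER_CUBIC),alpha=1.5))
E
```

```text
(no output)
```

View pics/t0c.png

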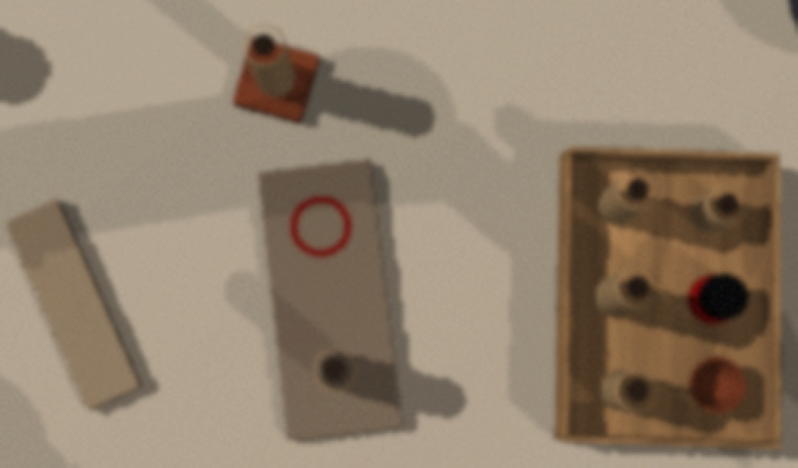

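View pics/s0c.png

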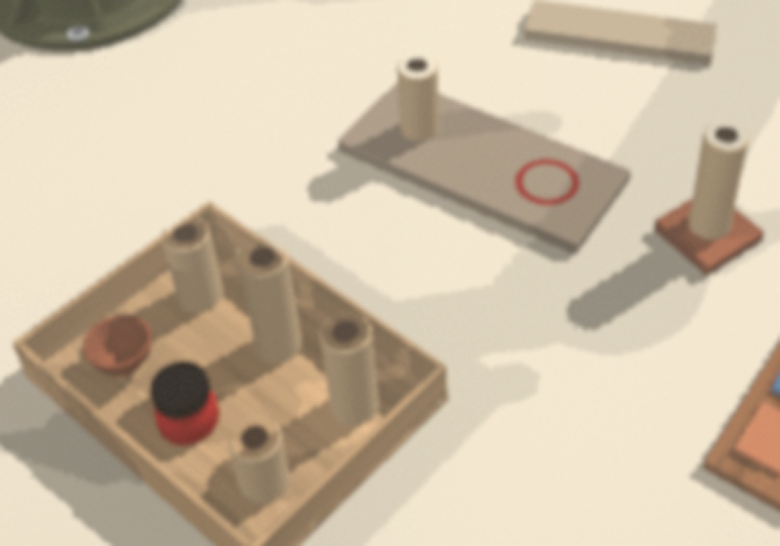

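The crops show the dots clearly. In the top crop they are at shelf (335,370), tile (264,45) and crate (637,189), (637,288), (634,389), (725,205). In the scene crop they are at (417,65), (726,134), (346,331), (263,257), (186,233), (254,437). I'll triangulate these.

```bash
python3 - <<'E'
from h import *
a=pickle.load(open('s0.pkl','rb'));b=pickle.load(open('t0.pkl','rb'))
tp=lambda u,v:np.array([(u+.5)/2.75-.5+120,(v+.5)/2.75-.5+95])
sp=lambda u,v:np.array([(u+.5)/2.6-.5+70,(v+.5)/2.6-.5+140])
P=lambda i:np.array(i['K'])@np.linalg.inv(i['cam_to_world'])[:3]
for n,t,s in [('shelf',(335,370),(417,65)),('tile',(264,45),(726,134)),('cHi',(637,189),(346,331)),('cMid',(637,288),(263,257)),('cLo',(634,389),(186,233)),('short',(725,205),(254,437)),('ring',(321,226),(547,182))]:
    X=cv2.triangulatePoints(P(b),P(a),tp(*t),sp(*s)).ravel();print(n,(X[:3]/X[3]).round(4))
def c(n,pts,z):
    q=np.array([px(b,*tp(*p),z) for p in pts]);print(n,q.round(4).tolist(),'mean',q.mean(0).round(4));return q
q=c('strip',[(8,224),(58,201),(140,384),(93,411)],.015)
d=(q[0]+q[1]-q[2]-q[3])/2;print(np.degrees(np.arctan2(d[1],d[0])),np.linalg.norm(d))
q=c('shelf',[(259,173),(370,160),(402,428),(289,441)],.015)
d=(q[0]+q[1]-q[2]-q[3])/2;print(np.degrees(np.arctan2(d[1],d[0])),np.linalg.norm(d))
c('ring',[(321,226)],.015);c('dot',[(335,370)],.095)
E
```

```text
shelf [0.4532 0.0268 0.0953]
tile [0.7394 0.0813 0.1255]
cHi [ 0.6059 -0.2466  0.1005]
cMid [ 0.5167 -0.2385  0.1145]
cLo [ 0.4283 -0.239   0.0846]
short [ 0.5945 -0.3362  0.0632]
ring [0.5928 0.04   0.015 ]
strip [[0.6033, 0.3422, 0.015], [0.6245, 0.294, 0.015], [0.4462, 0.2155, 0.015], [0.422, 0.2602, 0.015]] mean [0.524 0.278 0.015]
24.05088893545754 0.19689518795442357
shelf [[0.6466, 0.0992, 0.015], [0.6564, -0.0087, 0.015], [0.398, -0.0322, 0.015], [0.3888, 0.0749, 0.015]] mean [0.5225 0.0333 0.015 ]
5.278527497680287 0.2591646534688845
ring [[0.5931, 0.0402, 0.015]] mean [0.5931 0.0402 0.015 ]
dot [[0.4532, 0.0267, 0.095]] mean [0.4532 0.0267 0.095 ]
```

```bash
cat >> h.py <<'E'
def go(x,y,z,yaw):
    s=ctrl.get_state();M=R.from_rotvec(s['tool_rot']).as_matrix();p=np.array(s['position'])
    a=np.degrees(np.arctan2(M[1,0],M[0,0]));dt=(a-yaw+90)%180-90
    M2=M@R.from_rotvec([0,0,np.radians(dt)]).as_matrix()
    print('t',round(s['time'],2),'pos',p.round(4),'yaw',a.round(2),'tilt',M[:2,2].round(4),'w',round(s['grip_width'],3),'q',np.round(s['joint_positions'],2))
    print('turn',round(dt/8,3),'shift after turn',(M2.T@(np.array([x,y,z])-p)/.06).round(3),'shift before',(M.T@(np.array([x,y,z])-p)/.06).round(3))
E
python3 - <<'E'
from h import *
b=pickle.load(open('t0.pkl','rb'))
print(px(b,(634.5)/2.75-.5+120,389.5/2.75-.5+95,.086))
go(.4285,-.239,.20,0)
E
```

```text
[ 0.42931985 -0.23763953  0.086     ]
t 0.1 pos [ 0.1818 -0.6236  0.2356] yaw 16.26 tilt [-0.0006  0.0016] w 0.999 q [ 1.3   0.32 -0.07  1.45  0.02  1.37 -0.06]
turn 2.033 shift after turn [ 4.111 -6.408  0.601] shift before [ 5.742 -5.001  0.601]
```

Emit:
send_rows --steps '[{"turn":1},{"turn":1},{"tx":0.41,"ty":-0.64,"tz":0.06},{"tx":0.41,"ty":-0.64,"tz":0.06},{"tx":0.41,"ty":-0.64,"tz":0.06},{"tx":0.41,"ty":-0.64,"tz":0.06},{"tx":0.41,"ty":-0.64,"tz":0.06},{"tx":0.41,"ty":-0.64,"tz":0.06},{"tx":0.41,"ty":-0.64,"tz":0.06},{"tx":0.41,"ty":-0.64,"tz":0.06},{"tx":0.41,"ty":-0.64,"tz":0.06},{"tx":0.41,"ty":-0.64,"tz":0.06}]'

```text
validation failed for argument at $.st...
```

Emit:
send_rows --steps '[{"tx":0},{"tx":0},{"tx":0}]'

```text
validation failed for argument at $.st...
```

```bash
python3 - <<'E'
from h import *
im=snap('wrist','w1');print(im['T_tool_cam'].round(3)); go(.429,-.2383,.075,0)
print(proj(im,[[.429,-.238,.086]]))
E
```

```text
[[-0.    -0.958 -0.286  0.079]
 [ 1.    -0.001  0.     0.001]
 [-0.    -0.286  0.958 -0.148]
 [ 0.     0.     0.     1.   ]]
t 0.15 pos [ 0.1819 -0.6236  0.2357] yaw 16.26 tilt [-0.0005  0.0013] w 0.999 q [ 1.3   0.32 -0.07  1.45  0.02  1.37 -0.06]
turn 2.033 shift after turn [ 4.12  -6.419  2.686] shift before [ 5.753 -5.008  2.686]
[[-156.58191263 -266.86755951]]
```

View pics/w1.png

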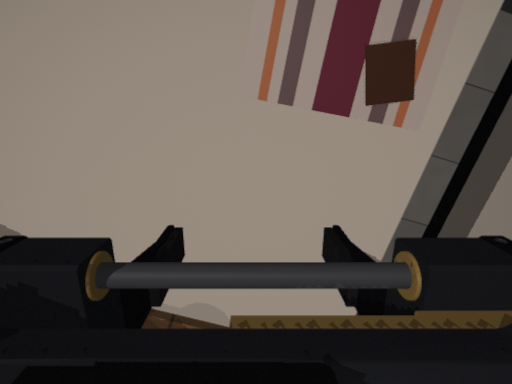

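The move was refused and the wrist view still shows the start spot. My guess is that every row needs all five numbers.

Emit:
send_rows --steps '[{"tx":0,"ty":0,"tz":0,"turn":1,"grip":1},{"tx":0,"ty":0,"tz":0,"turn":1,"grip":1},{"tx":0.41,"ty":-0.64,"tz":0.06,"turn":0,"grip":1},{"tx":0.41,"ty":-0.64,"tz":0.06,"turn":0,"grip":1},{"tx":0.41,"ty":-0.64,"tz":0.06,"turn":0,"grip":1},{"tx":0.41,"ty":-0.64,"tz":0.06,"turn":0,"grip":1},{"tx":0.41,"ty":-0.64,"tz":0.06,"turn":0,"grip":1},{"tx":0.41,"ty":-0.64,"tz":0.06,"turn":0,"grip":1},{"tx":0.41,"ty":-0.64,"tz":0.06,"turn":0,"grip":1},{"tx":0.41,"ty":-0.64,"tz":0.06,"turn":0,"grip":1},{"tx":0.41,"ty":-0.64,"tz":0.06,"turn":0,"grip":1},{"tx":0.41,"ty":-0.64,"tz":0.06,"turn":0,"grip":1}]'

```text
time: 1.65
position: [0.4267, -0.2375, 0.2003]
tool_rot: [3.141, 0.007, -0.0]
ft_force: [1.0, -0.3, -0.5]
grip_width: 0.999
grip_force: 0.0
```

Emit:
send_rows --steps '[{"tx":0,"ty":0,"tz":0,"turn":0,"grip":1},{"tx":0,"ty":0,"tz":0,"turn":0,"grip":1}]'

```text
time: 1.9
position: [0.4258, -0.2394, 0.2004]
tool_rot: [3.141, 0.007, -0.001]
ft_force: [-0.8, -0.8, 0.2]
grip_width: 0.997
grip_force: 0.0
```

```bash
python3 - <<'E'
from h import *
im=snap('wrist','w2'); go(.429,-.2383,.075,0)
print(proj(im,[[.429,-.238,.086]]))
E
```

```text
t 1.95 pos [ 0.4255 -0.24    0.2004] yaw 0.17 tilt [-0.0006 -0.0004] w 1.002 q [ 0.84  0.02 -0.39  1.88  0.01  1.25 -1.11]
turn 0.021 shift after turn [ 0.059 -0.028  2.09 ] shift before [ 0.059 -0.028  2.09 ]
[[250.52453065 192.38977154]]
```

View pics/w2.png

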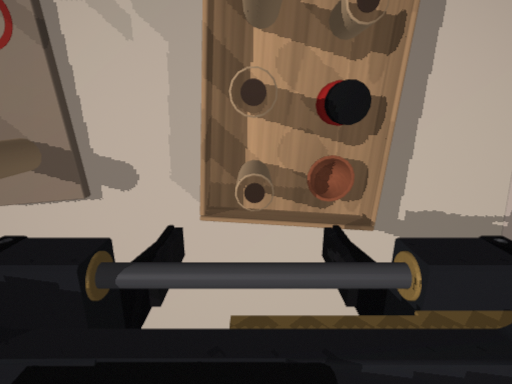

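The wrist view shows the prop_80 dot at (255,193) against a prediction of (250.5,192.4). So its y is about 3 mm lower (more negative) than I estimated. I'll correct for that and go down.

Emit:
send_rows --newtons 25 --steps '[{"tx":0.06,"ty":0.02,"tz":0.4,"turn":0,"grip":0.8},{"tx":0,"ty":0,"tz":0.5,"turn":0,"grip":0.8},{"tx":0,"ty":0,"tz":0.5,"turn":0,"grip":0.8},{"tx":0,"ty":0,"tz":0.5,"turn":0,"grip":0.8},{"tx":0,"ty":0,"tz":0.34,"turn":0,"grip":0.8},{"tx":0,"ty":0,"tz":0,"turn":0,"grip":0.8},{"tx":0,"ty":0,"tz":0,"turn":0,"grip":0.3},{"tx":0,"ty":0,"tz":0,"turn":0,"grip":0.3},{"tx":0,"ty":0,"tz":0,"turn":0,"grip":0.3},{"tx":0,"ty":0,"tz":0,"turn":0,"grip":0.3},{"tx":0,"ty":0,"tz":0,"turn":0,"grip":0.3}]'

```text
time: 3.32
position: [0.4301, -0.2403, 0.0666]
tool_rot: [3.141, 0.007, 0.001]
ft_force: [-0.1, 0.3, 1.9]
grip_width: 0.431
grip_force: 25.0
```

Emit:
send_rows --steps '[{"tx":0,"ty":0,"tz":-0.3,"turn":0,"grip":0.3},{"tx":0,"ty":0,"tz":-0.5,"turn":0,"grip":0.3},{"tx":0,"ty":0,"tz":-0.6,"turn":0,"grip":0.3},{"tx":0,"ty":0,"tz":-0.6,"turn":0,"grip":0.3},{"tx":0,"ty":0,"tz":-0.3,"turn":0,"grip":0.3},{"tx":0,"ty":0,"tz":0,"turn":0,"grip":0.3}]'

```text
time: 4.08
position: [0.4303, -0.2403, 0.2047]
tool_rot: [3.141, 0.007, 0.002]
ft_force: [0.2, 0.6, -1.9]
grip_width: 0.43
grip_force: 25.0
```

```bash
python3 - <<'E'
from h import *
w=pickle.load(open('w2.pkl','rb'));g=w['pixels'].astype(int).sum(2)
def dot(g,u,v,r=15):
    s=g[v-r:v+r+1,u-r:u+r+1].astype(float);m=(s<s.min()+.45*(np.median(s)-s.min())).astype(np.uint8)
    n,l,st,c=cv2.connectedComponentsWithStats(m);k=np.argmin([np.hypot(*(c[i]-r))+(1e3 if st[i,4]<15 else 0) for i in range(1,n)])+1
    return c[k]+[u-r,v-r],st[k,4]
d,a=dot(g,255,193);print(d,a,px(w,*d,.086))
d,a=dot(g,253,92);print(d,a,px(w,*d,.116))
im=snap('wrist','w3');go(.5931,.0402,.16,5.3)
E
```

```text
[254.27574751 192.3089701 ] 301 [ 0.42909435 -0.24160236  0.086     ]
[257.  95.] 1 [ 0.51597754 -0.24310239  0.116     ]
t 4.12 pos [ 0.4295 -0.24    0.2034] yaw 0.26 tilt [-0.0007  0.0002] w 0.428 q [ 0.84  0.02 -0.39  1.87  0.01  1.26 -1.12]
turn -0.63 shift after turn [ 3.146 -4.397  0.722] shift before [ 2.748 -4.657  0.722]
```

View pics/w3.png

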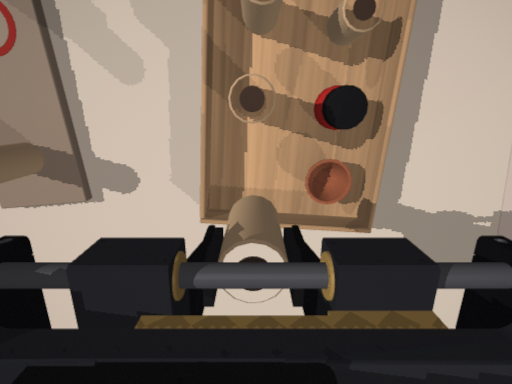

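Emit:
send_rows --steps '[{"tx":0,"ty":0,"tz":0,"turn":-0.63,"grip":0.3},{"tx":0.21,"ty":-0.55,"tz":0,"turn":0,"grip":0.3},{"tx":0.21,"ty":-0.55,"tz":0,"turn":0,"grip":0.3},{"tx":0.21,"ty":-0.55,"tz":0,"turn":0,"grip":0.3},{"tx":0.21,"ty":-0.55,"tz":0,"turn":0,"grip":0.3},{"tx":0.21,"ty":-0.55,"tz":0,"turn":0,"grip":0.3},{"tx":0.21,"ty":-0.55,"tz":0,"turn":0,"grip":0.3},{"tx":0.21,"ty":-0.55,"tz":0,"turn":0,"grip":0.3},{"tx":0.21,"ty":-0.55,"tz":0,"turn":0,"grip":0.3},{"tx":0,"ty":0,"tz":0,"turn":0,"grip":0.3},{"tx":0,"ty":0,"tz":0,"turn":0,"grip":0.3},{"tx":0,"ty":0,"tz":0,"turn":0,"grip":0.3}]'

```text
time: 5.62
position: [0.5053, 0.0307, 0.2033]
tool_rot: [3.138, 0.142, -0.002]
ft_force: [0.8, 1.4, -1.5]
grip_width: 0.428
grip_force: 25.0
```

```bash
cat >> h.py <<'E'
def ring(im,z=.015):
    p=im['pixels'].astype(int);m=((p[:,:,0]>1.8*p[:,:,1])&(p[:,:,0]>70)).astype(np.uint8)
    m=cv2.morphologyEx(m,cv2.MORPH_CLOSE,np.ones((5,5)))
    for c in cv2.findContours(m,cv2.RETR_EXTERNAL,cv2.CHAIN_APPROX_NONE)[0]:
        if len(c)>30:
            W=np.array([px(im,*q[0],z)[:2] for q in c],np.float32);e=cv2.fitEllipse(W*1000)
            print('ring?',c.reshape(-1,2).mean(0).round(0),np.round(e[0],1),np.round(e[1],1))
E
python3 - <<'E'
from h import *
ring(pickle.load(open('t0.pkl','rb')));ring(pickle.load(open('s0.pkl','rb')))
for i in range(2): ring(snap('wrist',f'w4{i}'))
go(.5928,.0400,.08,5.3)
E
```

```text
ring? [479. 243.] [ 405.9 -587.3] [  5.2 228.5]
ring? [237. 180.] [592.4  40.4] [51.2 53.8]
ring? [280.  69.] [886.6 -84.8] [46.8 58. ]
ring? [455.  71.] [ 865.3 -558.8] [ 87.6 127.3]
ring? [279.  48.] [946.8 -82.9] [47.1 60.4]
ring? [142. 301.] [ 513.9 -335.3] [43.1 44.8]
ring? [440. 238.] [936.3 180.9] [37.6 44.7]
ring? [432. 144.] [789.5 512.3] [ 84.1 185.2]
ring? [251. 100.] [593.7  39.5] [58.3 58.7]
ring? [251. 100.] [593.6  39.5] [58.3 58.7]
t 5.72 pos [0.5056 0.0309 0.2038] yaw 5.19 tilt [-0.0006 -0.0004] w 0.425 q [ 0.54  0.07 -0.68  1.83  0.05  1.26 -1.63]
turn -0.013 shift after turn [ 1.463 -0.017  2.062] shift before [ 1.463 -0.02   2.062]
```

Emit:
send_rows --steps '[{"tx":0.3,"ty":-0.02,"tz":0,"turn":0,"grip":0.3},{"tx":0.4,"ty":0,"tz":0,"turn":0,"grip":0.3},{"tx":0.4,"ty":0,"tz":0,"turn":0,"grip":0.3},{"tx":0.37,"ty":0,"tz":0,"turn":0,"grip":0.3},{"tx":0,"ty":0,"tz":0.4,"turn":0,"grip":0.3},{"tx":0,"ty":0,"tz":0.5,"turn":0,"grip":0.3},{"tx":0,"ty":0,"tz":0.5,"turn":0,"grip":0.3},{"tx":0,"ty":0,"tz":0.3,"turn":0,"grip":0.3},{"tx":0,"ty":0,"tz":0.25,"turn":0,"grip":0.3},{"tx":0,"ty":0,"tz":0.1,"turn":0,"grip":0.3},{"tx":0,"ty":0,"tz":0,"turn":0,"grip":0.3},{"tx":0,"ty":0,"tz":0,"turn":0,"grip":0.3}]'

```text
time: 7.22
position: [0.5942, 0.0416, 0.0821]
tool_rot: [3.138, 0.145, 0.003]
ft_force: [0.3, 0.3, -1.5]
grip_width: 0.43
grip_force: 25.0
```

```bash
python3 - <<'E'
from h import *
for i in range(4): go(.5935,.0402,.0756,5.3); ctrl.get_image('top')
E
```

```text
t 7.22 pos [0.5942 0.0416 0.0821] yaw 5.3 tilt [ 0.0017 -0.0001] w 0.43 q [ 0.42  0.4  -0.65  1.75  0.27  1.08 -1.79]
turn 0.0 shift after turn [-0.015  0.022  0.108] shift before [-0.015  0.022  0.108]
t 7.28 pos [0.5942 0.0416 0.082 ] yaw 5.3 tilt [ 0.0016 -0.0001] w 0.428 q [ 0.42  0.4  -0.65  1.75  0.27  1.08 -1.79]
turn 0.0 shift after turn [-0.013  0.021  0.107] shift before [-0.013  0.021  0.107]
t 7.33 pos [0.5941 0.0415 0.082 ] yaw 5.3 tilt [ 0.0015 -0.0001] w 0.424 q [ 0.42  0.4  -0.65  1.75  0.27  1.08 -1.79]
turn 0.0 shift after turn [-0.012  0.021  0.106] shift before [-0.012  0.021  0.106]
t 7.38 pos [0.594  0.0415 0.0818] yaw 5.3 tilt [ 0.0012 -0.0002] w 0.423 q [ 0.42  0.4  -0.65  1.75  0.27  1.08 -1.79]
turn 0.0 shift after turn [-0.01   0.02   0.104] shift before [-0.01   0.02   0.104]
```

Emit:
send_rows --steps '[{"tx":-0.01,"ty":0.02,"tz":0.05,"turn":0,"grip":0.3},{"tx":0,"ty":0,"tz":0.03,"turn":0,"grip":0.3},{"tx":0,"ty":0,"tz":0,"turn":0,"grip":0.3},{"tx":0,"ty":0,"tz":0,"turn":0,"grip":0.3}]'

```text
time: 7.92
position: [0.593, 0.0402, 0.0763]
tool_rot: [-3.138, -0.145, 0.0]
ft_force: [0.2, -0.0, -2.0]
grip_width: 0.428
grip_force: 25.0
```

```bash
python3 - <<'E'
from h import *
go(.5935,.0402,.0756,5.3);print(ctrl.get_state()['ft_force'])
E
```

```text
t 7.92 pos [0.593  0.0402 0.0763] yaw 5.31 tilt [-0.  0.] w 0.428 q [ 0.42  0.41 -0.64  1.75  0.27  1.07 -1.8 ]
turn 0.001 shift after turn [0.008 0.001 0.011] shift before [0.008 0.001 0.011]
[ 0.21706395 -0.02533946 -1.95652272]
```

Next is a short lowering until it touches, then release and retreat.

Emit:
send_rows --steps '[{"tx":0.005,"ty":0,"tz":0.015,"turn":0,"grip":0.3},{"tx":0,"ty":0,"tz":0,"turn":0,"grip":0.3},{"tx":0,"ty":0,"tz":0,"turn":0,"grip":0.3}]'

```text
time: 8.3
position: [0.5935, 0.0403, 0.0756]
tool_rot: [3.138, 0.145, 0.001]
ft_force: [-0.1, 0.3, -0.6]
grip_width: 0.43
grip_force: 25.0
```

Emit:
send_rows --steps '[{"tx":0,"ty":0,"tz":0,"turn":0,"grip":0.55},{"tx":0,"ty":0,"tz":0,"turn":0,"grip":0.7},{"tx":0,"ty":0,"tz":0,"turn":0,"grip":0.7},{"tx":0,"ty":0,"tz":-0.2,"turn":0,"grip":0.7},{"tx":0,"ty":0,"tz":-0.5,"turn":0,"grip":0.7},{"tx":0,"ty":0,"tz":-0.7,"turn":0,"grip":0.7},{"tx":-0.4,"ty":0,"tz":-0.7,"turn":0,"grip":1},{"tx":-0.6,"ty":0,"tz":0,"turn":0,"grip":1},{"tx":-0.6,"ty":0,"tz":0,"turn":0,"grip":1},{"tx":0,"ty":0,"tz":0,"turn":0,"grip":1},{"tx":0,"ty":0,"tz":0,"turn":0,"grip":1}]'

```text
time: 9.68
position: [0.4987, 0.0313, 0.2023]
tool_rot: [3.138, 0.145, 0.003]
ft_force: [0.0, 0.1, -0.6]
grip_width: 0.994
grip_force: 0.0
```

```bash
python3 - <<'E'
from h import *
im=snap('wrist','w5')
go(.5235,.2775,.15,24.05);ring(im)
t=snap('top','t5');s=snap('scene','s5')
a=cv2.resize(t['pixels'][150:260,200:300],(400,440),interpolation=2);b=cv2.resize(im['pixels'][:280,160:360],(400,560),interpolation=2)
c=np.zeros((560,800,3),np.uint8);c[:440,:400]=a;c[:,400:]=b
cv2.imwrite('pics/c5.png',c[:,:,::-1])
print(proj(im,[[.593,.0402,.095]]))
E
```

```text
t 9.72 pos [0.4988 0.0315 0.2021] yaw 5.31 tilt [0.0016 0.0001] w 0.991 q [ 0.57  0.06 -0.7   1.84  0.04  1.25 -1.62]
turn -2.343 shift after turn [ 2.046 -3.577  0.869] shift before [ 0.788 -4.045  0.869]
ring? [252.  94.] [593.7  39.6] [58.4 58.7]
[[251.55177743  90.93911915]]
```

View pics/c5.png

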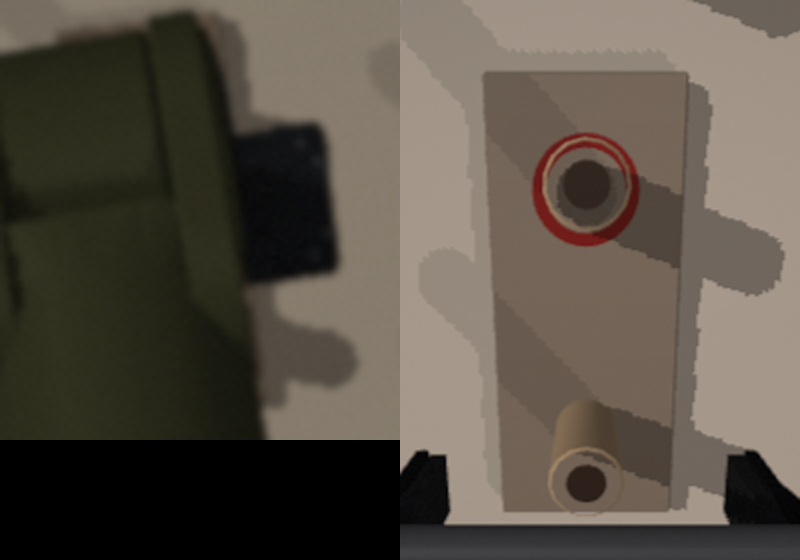

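The wrist view shows the prop upright in the ring, with its dot at about (253,92) and the ring centre at (252,94). I'm moving to look at the strip.

```bash
python3 - <<'E'
from h import *
im=pickle.load(open('w5.pkl','rb'))
for u,v in [(253.3,91.7),(252.8,241.3)]: print(px(im,u,v,.095))
go(.451,.2455,.2,24.05)
E
```

```text
[0.59253217 0.03867157 0.095     ]
[0.45431819 0.02637221 0.095     ]
t 9.82 pos [0.4986 0.0316 0.2016] yaw 5.32 tilt [0.0003 0.0008] w 0.995 q [ 0.57  0.06 -0.7   1.84  0.04  1.25 -1.62]
turn -2.341 shift after turn [ 0.729 -3.578  0.029] shift before [-0.459 -3.623  0.029]
```

Emit:
send_rows --steps '[{"tx":0,"ty":0,"tz":0,"turn":-0.8,"grip":1},{"tx":0,"ty":0,"tz":0,"turn":-0.8,"grip":1},{"tx":0,"ty":0,"tz":0,"turn":-0.74,"grip":1},{"tx":0.12,"ty":-0.6,"tz":0,"turn":0,"grip":1},{"tx":0.12,"ty":-0.6,"tz":0,"turn":0,"grip":1},{"tx":0.12,"ty":-0.6,"tz":0,"turn":0,"grip":1},{"tx":0.12,"ty":-0.6,"tz":0,"turn":0,"grip":1},{"tx":0.12,"ty":-0.6,"tz":0,"turn":0,"grip":1},{"tx":0.12,"ty":-0.58,"tz":0,"turn":0,"grip":1},{"tx":0,"ty":0,"tz":0,"turn":0,"grip":1},{"tx":0,"ty":0,"tz":0,"turn":0,"grip":1}]'

```text
time: 11.2
position: [0.4502, 0.2447, 0.2011]
tool_rot: [-3.073, -0.653, 0.001]
ft_force: [1.2, -0.7, 0.6]
grip_width: 1.003
grip_force: 0.0
```

```bash
python3 - <<'E'
from h import *
im=snap('wrist','w6')
go(.524,.278,.2,24.05)
c=np.array([[.6033,.3422],[.6245,.294],[.4462,.2155],[.422,.2602]])
print(proj(im,np.c_[c,np.full(4,.015)]).round(0).tolist())
E
```

```text
t 11.25 pos [0.4504 0.2441 0.2011] yaw 23.94 tilt [-0.0006 -0.0003] w 1.002 q [ 0.31  0.12 -0.91  1.81  0.1   1.26 -1.78]
turn -0.014 shift after turn [ 1.35  -0.016  0.018] shift before [ 1.35  -0.019  0.018]
[[226.0, 7.0], [277.0, 7.0], [273.0, 190.0], [231.0, 194.0]]
```

View pics/w6.png

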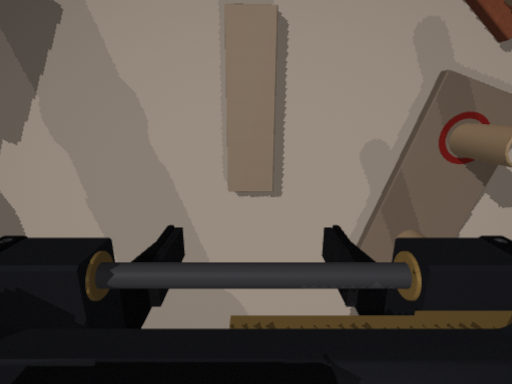

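The strip's top-face corners are at about (224,5), (278,6), (272,191) and (229,191), close to the prediction.

```bash
python3 - <<'E'
from h import *
im=pickle.load(open('w6.pkl','rb'))
q=np.array([px(im,u,v,.015) for u,v in [(224,5),(277.5,6),(272.5,190.5),(229,190.5)]]);d=(q[0]+q[1]-q[2]-q[3])/2
print(q.mean(0),np.degrees(np.arctan2(d[1],d[0])),np.linalg.norm(d),np.linalg.norm(q[0]-q[1]),np.linalg.norm(q[2]-q[3]))
go(*q.mean(0)[:2],.06,24)
E
```

```text
[0.52524456 0.27960439 0.015     ] 23.855135883369456 0.19661375583061524 0.05472824428594323 0.05309736553501461
t 11.25 pos [0.4504 0.2441 0.2011] yaw 23.94 tilt [-0.0006 -0.0003] w 1.002 q [ 0.31  0.12 -0.91  1.81  0.1   1.26 -1.78]
turn -0.008 shift after turn [ 1.381 -0.033  2.351] shift before [ 1.381 -0.035  2.351]
```

Emit:
send_rows --newtons 35 --steps '[{"tx":0.4,"ty":-0.025,"tz":0,"turn":0,"grip":1},{"tx":0.5,"ty":0,"tz":0,"turn":0,"grip":1},{"tx":0.465,"ty":0,"tz":0,"turn":0,"grip":1},{"tx":0,"ty":0,"tz":0.5,"turn":0,"grip":1},{"tx":0,"ty":0,"tz":0.6,"turn":0,"grip":1},{"tx":0,"ty":0,"tz":0.6,"turn":0,"grip":1},{"tx":0,"ty":0,"tz":0.6,"turn":0,"grip":1},{"tx":0,"ty":0,"tz":0.3,"turn":0,"grip":1},{"tx":0,"ty":0,"tz":0.2,"turn":0,"grip":1},{"tx":0,"ty":0,"tz":0,"turn":0,"grip":1},{"tx":0,"ty":0,"tz":0,"turn":0,"grip":1},{"tx":0,"ty":0,"tz":0,"turn":0,"grip":1}]'

```text
time: 12.75
position: [0.5247, 0.2802, 0.0345]
tool_rot: [-3.073, -0.654, -0.003]
ft_force: [-0.1, -0.5, -0.4]
grip_width: 1.0
grip_force: 0.0
```

```bash
python3 - <<'E'
from h import *
go(.5245,.2785,.018,23.95)
E
```

```text
t 12.75 pos [0.5247 0.2802 0.0345] yaw 24.02 tilt [0.0017 0.0005] w 1.0 q [ 0.11  0.51 -0.8   1.78  0.42  1.03 -2.  ]
turn 0.009 shift after turn [-0.014  0.024  0.275] shift before [-0.014  0.024  0.275]
```

Emit:
send_rows --steps '[{"tx":0,"ty":0,"tz":0.15,"turn":0,"grip":1},{"tx":0,"ty":0,"tz":0.1,"turn":0,"grip":1},{"tx":0,"ty":0,"tz":0,"turn":0,"grip":1},{"tx":0,"ty":0,"tz":0,"turn":0,"grip":0.5},{"tx":0,"ty":0,"tz":0,"turn":0,"grip":0.5},{"tx":0,"ty":0,"tz":0,"turn":0,"grip":0.5},{"tx":0,"ty":0,"tz":0,"turn":0,"grip":0.5},{"tx":0,"ty":0,"tz":0,"turn":0,"grip":0.5}]'

```text
time: 13.75
position: [0.524, 0.28, 0.0185]
tool_rot: [-3.073, -0.654, -0.0]
ft_force: [-0.7, 0.5, 1.2]
grip_width: 0.629
grip_force: 35.0
```

```bash
python3 - <<'E'
from h import *
go(.5245,.2785,.20,5.3)
E
```

```text
t 13.75 pos [0.524  0.28   0.0185] yaw 24.02 tilt [0.0001 0.0002] w 0.629 q [ 0.1   0.53 -0.79  1.79  0.44  1.   -2.01]
turn 2.34 shift after turn [ 0.007  0.025 -3.025] shift before [-2.000e-03  2.600e-02 -3.025e+00]
```

Emit:
send_rows --steps '[{"tx":0,"ty":0,"tz":-0.3,"turn":0,"grip":0.5},{"tx":0,"ty":0,"tz":-0.6,"turn":0,"grip":0.5},{"tx":0,"ty":0,"tz":-0.6,"turn":0,"grip":0.5},{"tx":0,"ty":0,"tz":-0.6,"turn":0,"grip":0.5},{"tx":0,"ty":0,"tz":-0.6,"turn":0,"grip":0.5},{"tx":0,"ty":0,"tz":-0.3,"turn":0,"grip":0.5},{"tx":0,"ty":0,"tz":0,"turn":0.6,"grip":0.5},{"tx":0,"ty":0,"tz":0,"turn":0.6,"grip":0.5},{"tx":0,"ty":0,"tz":0,"turn":0.6,"grip":0.5},{"tx":0,"ty":0,"tz":0,"turn":0.54,"grip":0.5},{"tx":0,"ty":0,"tz":0,"turn":0,"grip":0.5},{"tx":0,"ty":0,"tz":0,"turn":0,"grip":0.5}]'

```text
time: 15.25
position: [0.5237, 0.2797, 0.1981]
tool_rot: [3.138, 0.147, -0.001]
ft_force: [-0.0, -0.6, -2.7]
grip_width: 0.629
grip_force: 35.0
```

```bash
python3 - <<'E'
from h import *
go(.5230,.0333,.20,5.3)
E
```

```text
t 15.25 pos [0.5237 0.2797 0.1981] yaw 5.38 tilt [-0.0007 -0.0004] w 0.629 q [ 0.15  0.33 -0.83  1.63  0.25  1.3  -2.2 ]
turn 0.01 shift after turn [-0.391  4.088 -0.03 ] shift before [-0.397  4.088 -0.03 ]
```

Emit:
send_rows --steps '[{"tx":-0.04,"ty":0.3,"tz":0,"turn":0.01,"grip":0.5},{"tx":-0.05,"ty":0.5,"tz":0,"turn":0,"grip":0.5},{"tx":-0.05,"ty":0.5,"tz":0,"turn":0,"grip":0.5},{"tx":-0.05,"ty":0.5,"tz":0,"turn":0,"grip":0.5},{"tx":-0.05,"ty":0.5,"tz":0,"turn":0,"grip":0.5},{"tx":-0.05,"ty":0.5,"tz":0,"turn":0,"grip":0.5},{"tx":-0.05,"ty":0.5,"tz":0,"turn":0,"grip":0.5},{"tx":-0.05,"ty":0.5,"tz":0,"turn":0,"grip":0.5},{"tx":0,"ty":0.29,"tz":0,"turn":0,"grip":0.5},{"tx":0,"ty":0,"tz":0,"turn":0,"grip":0.5},{"tx":0,"ty":0,"tz":0,"turn":0,"grip":0.5},{"tx":0,"ty":0,"tz":0,"turn":0,"grip":0.5}]'

```text
time: 16.75
position: [0.5229, 0.035, 0.1985]
tool_rot: [-3.138, -0.147, -0.0]
ft_force: [0.3, 0.3, -3.4]
grip_width: 0.628
grip_force: 35.0
```

```bash
python3 - <<'E'
from h import *
go(.5230,.0333,.1135,5.3); snap('wrist','w7')
E
```

```text
t 16.75 pos [0.5229 0.035  0.1985] yaw 5.37 tilt [0.     0.0005] w 0.628 q [ 0.56  0.13 -0.72  1.79  0.09  1.25 -1.66]
turn 0.009 shift after turn [-0.002  0.029  1.416] shift before [-0.002  0.029  1.416]
```

View pics/w7.png

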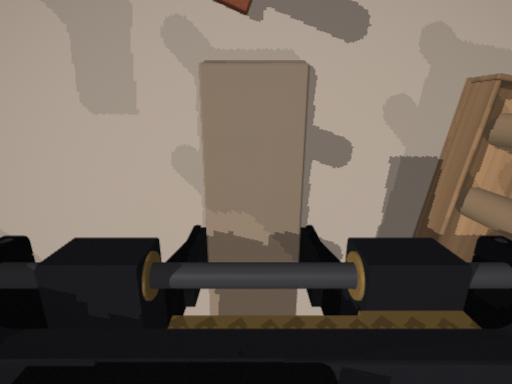

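The strip is held straight along the tool, with its far edge at about v=62 from (201,63) to (307,62). I've now used all 10 views. I'll check the strip's offset along its length by calculation, then lower it.

```bash
python3 - <<'E'
from h import *
im=pickle.load(open('w7.pkl','rb'));s=ctrl.get_state();M=R.from_rotvec(s['tool_rot']).as_matrix()
for z in (.1985-.0035,):
  for u,v in [(201,64),(307,62.5),(208,220),(301,220)]: print((M.T@(px(im,u,v,z)-s['position'])).round(4))
E
```

```text
[ 0.1007 -0.0247  0.0035]
[0.1013 0.0272 0.0034]
[ 0.0189 -0.0249  0.0035]
[0.0189 0.0282 0.0034]
```

Emit:
send_rows --steps '[{"tx":0,"ty":0.02,"tz":0.3,"turn":0.01,"grip":0.5},{"tx":0,"ty":0,"tz":0.4,"turn":0,"grip":0.5},{"tx":0,"ty":0,"tz":0.3,"turn":0,"grip":0.5},{"tx":0,"ty":0,"tz":0.2,"turn":0,"grip":0.5},{"tx":0,"ty":0,"tz":0,"turn":0,"grip":0.5},{"tx":0,"ty":0,"tz":0,"turn":0,"grip":0.5},{"tx":0,"ty":0,"tz":0,"turn":0,"grip":0.5},{"tx":0,"ty":0,"tz":0,"turn":0,"grip":0.5}]'

```text
time: 17.8
position: [0.5235, 0.0321, 0.127]
tool_rot: [3.138, 0.141, 0.002]
ft_force: [0.3, 0.2, -3.7]
grip_width: 0.628
grip_force: 35.0
```

```bash
python3 - <<'E'
from h import *
go(.5230,.0333,.1135,5.3)
E
```

```text
t 17.8 pos [0.5235 0.0321 0.127 ] yaw 5.13 tilt [ 0.0011 -0.0003] w 0.628 q [ 0.54  0.2  -0.71  1.88  0.15  1.12 -1.71]
turn -0.021 shift after turn [-0.007 -0.021  0.225] shift before [-0.007 -0.021  0.225]
```

Emit:
send_rows --steps '[{"tx":-0.015,"ty":-0.015,"tz":0.12,"turn":-0.01,"grip":0.5},{"tx":0,"ty":0,"tz":0.05,"turn":0,"grip":0.5},{"tx":0,"ty":0,"tz":0,"turn":0,"grip":0.5},{"tx":0,"ty":0,"tz":0,"turn":0,"grip":0.5},{"tx":0,"ty":0,"tz":0,"turn":0,"grip":0.5}]'

```text
time: 18.42
position: [0.5223, 0.0329, 0.1163]
tool_rot: [3.138, 0.143, 0.0]
ft_force: [0.4, -0.3, -3.3]
grip_width: 0.629
grip_force: 35.0
```

```bash
python3 - <<'E'
from h import *
go(.5225,.0333,.1135,5.3)
E
```

```text
t 18.43 pos [0.5223 0.0329 0.1163] yaw 5.22 tilt [ 0.0002 -0.0001] w 0.629 q [ 0.54  0.21 -0.71  1.89  0.16  1.1  -1.72]
turn -0.01 shift after turn [ 0.004 -0.006  0.047] shift before [ 0.004 -0.006  0.047]
```

Emit:
send_rows --steps '[{"tx":0,"ty":0,"tz":0.025,"turn":-0.01,"grip":0.5},{"tx":0,"ty":0,"tz":0.01,"turn":0,"grip":0.5},{"tx":0,"ty":0,"tz":0,"turn":0,"grip":0.5},{"tx":0,"ty":0,"tz":0,"turn":0,"grip":0.5}]'

```text
time: 18.92
position: [0.5222, 0.0329, 0.1141]
tool_rot: [3.138, 0.145, 0.0]
ft_force: [-0.0, -0.3, -2.9]
grip_width: 0.625
grip_force: 35.0
```

Emit:
send_rows --steps '[{"tx":0,"ty":0,"tz":0.01,"turn":0,"grip":0.5},{"tx":0,"ty":0,"tz":0,"turn":0,"grip":0.5},{"tx":0,"ty":0,"tz":0,"turn":0,"grip":0.5}]'

```text
time: 19.3
position: [0.5221, 0.033, 0.1135]
tool_rot: [3.138, 0.145, -0.0]
ft_force: [-0.2, 0.4, -3.7]
grip_width: 0.628
grip_force: 35.0
```

Still no contact load, so I'll go down a little further.

Emit:
send_rows --steps '[{"tx":0.005,"ty":0,"tz":0.01,"turn":0,"grip":0.5},{"tx":0,"ty":0,"tz":0,"turn":0,"grip":0.5},{"tx":0,"ty":0,"tz":0,"turn":0,"grip":0.5}]'

```text
time: 19.68
position: [0.5225, 0.033, 0.1135]
tool_rot: [3.138, 0.145, 0.0]
ft_force: [-3.5, -0.8, 5.7]
grip_width: 0.626
grip_force: 35.0
```

Emit:
send_rows --steps '[{"tx":0,"ty":0,"tz":0.01,"turn":0,"grip":0.5},{"tx":0,"ty":0,"tz":0,"turn":0,"grip":0.5},{"tx":0,"ty":0,"tz":0,"turn":0,"grip":0.5}]'

```text
time: 20.05
position: [0.5227, 0.0331, 0.1135]
tool_rot: [3.138, 0.145, 0.001]
ft_force: [-4.0, -1.3, 9.3]
grip_width: 0.628
grip_force: 35.0
```

It's in contact. I'll ease off the load, release, and rise straight up.

Emit:
send_rows --steps '[{"tx":-0.005,"ty":0,"tz":-0.015,"turn":0,"grip":0.5},{"tx":0,"ty":0,"tz":0,"turn":0,"grip":0.5},{"tx":0,"ty":0,"tz":0,"turn":0,"grip":0.7},{"tx":0,"ty":0,"tz":0,"turn":0,"grip":0.85},{"tx":0,"ty":0,"tz":0,"turn":0,"grip":0.9},{"tx":0,"ty":0,"tz":0,"turn":0,"grip":0.9},{"tx":0,"ty":0,"tz":-0.3,"turn":0,"grip":0.9},{"tx":0,"ty":0,"tz":-0.6,"turn":0,"grip":0.9},{"tx":0,"ty":0,"tz":-0.7,"turn":0,"grip":0.9},{"tx":0,"ty":0,"tz":-0.7,"turn":0,"grip":0.9},{"tx":0,"ty":0,"tz":0,"turn":0,"grip":0.9}]'

```text
time: 21.42
position: [0.5245, 0.0336, 0.2562]
tool_rot: [3.137, 0.146, 0.013]
ft_force: [-0.1, -0.3, -0.4]
grip_width: 0.898
grip_force: 0.0
```

Emit:
send_rows --steps '[{"tx":0,"ty":0.6,"tz":0,"turn":0,"grip":0.9},{"tx":0,"ty":0.6,"tz":0,"turn":0,"grip":0.9},{"tx":0,"ty":0.6,"tz":0,"turn":0,"grip":0.9},{"tx":0,"ty":0.6,"tz":0,"turn":0,"grip":0.9},{"tx":0,"ty":0.6,"tz":0,"turn":0,"grip":0.9},{"tx":0,"ty":0.6,"tz":0,"turn":0,"grip":0.9},{"tx":0,"ty":0.6,"tz":0,"turn":0,"grip":0.9},{"tx":0,"ty":0.6,"tz":0,"turn":0,"grip":0.9},{"tx":0,"ty":0,"tz":0,"turn":0,"grip":0.9},{"tx":0,"ty":0,"tz":0,"turn":0,"grip":0.9}]'

```text
time: 22.68
position: [0.5487, -0.2528, 0.251]
tool_rot: [-3.137, -0.146, 0.001]
ft_force: [0.2, 0.2, -0.2]
grip_width: 0.898
grip_force: 0.0
```

```bash
python3 - <<'E'
from h import *
t=snap('top','t9');o=pickle.load(open('t0.pkl','rb'))
# expected strip top-face corners -> compare against segmented strip
a=np.radians(5.3);x=np.array([np.cos(a),np.sin(a)]);y=np.array([-x[1],x[0]]);c=np.array([.5231,.0333])
print('exp',proj(t,[[*(c+i*.1*x+j*.0275*y),.11] for i,j in[(1,1),(1,-1),(-1,-1),(-1,1)]]).round(1).tolist())
p=t['pixels'].astype(int);print('px on strip',[p[v,u].tolist() for u,v in [(240,200),(240,175),(244,235),(226,200),(262,200)]])
g=cv2.convertScaleAbs(t['pixels'][140:265,200:285].mean(2));
d=cv2.absdiff(t['pixels'],o['pixels']).sum(2);
hsv=cv2.GaussianBlur(t['pixels'],(3,3),0)[:,:,0].astype(int)
for v in (180,205,228): print(v,hsv[v,210:275].tolist())
for u in (236,244): print(u,hsv[145:265,u].tolist())
E
```

```text
exp [[221.9, 160.7], [244.4, 158.0], [254.1, 240.2], [231.2, 243.0]]
px on strip [[104, 89, 71], [105, 91, 72], [107, 91, 73], [93, 80, 65], [78, 71, 63]]
180 [114, 114, 113, 113, 110, 103, 92, 81, 75, 75, 78, 81, 83, 86, 92, 99, 103, 104, 104, 104, 104, 103, 103, 104, 104, 104, 104, 104, 104, 104, 103, 104, 103, 103, 103, 99, 90, 74, 60, 53, 52, 52, 52, 52, 52, 53, 56, 62, 70, 76, 79, 79, 80, 80, 81, 81, 82, 82, 81, 81, 81, 81, 81, 80, 79]
205 [113, 113, 113, 112, 112, 113, 112, 109, 102, 90, 81, 76, 75, 76, 78, 80, 85, 92, 99, 103, 104, 104, 104, 104, 104, 104, 104, 104, 104, 104, 104, 104, 104, 104, 104, 104, 104, 104, 101, 93, 86, 83, 84, 84, 84, 84, 84, 84, 83, 82, 79, 78, 78, 79, 82, 89, 102, 111, 108, 95, 84, 80, 80, 79, 79]
228 [128, 128, 128, 128, 128, 126, 122, 117, 113, 110, 105, 97, 90, 86, 85, 85, 85, 85, 87, 94, 101, 105, 106, 105, 105, 105, 105, 105, 105, 105, 105, 105, 105, 105, 105, 105, 105, 105, 105, 105, 104, 100, 87, 71, 59, 56, 56, 56, 57, 58, 59, 60, 61, 65, 72, 77, 79, 81, 87, 97, 104, 101, 91, 83, 80]
236 [128, 128, 128, 128, 127, 123, 119, 114, 108, 100, 92,
[... 405 characters left out ...]
, 106, 106, 105, 100, 93, 87, 85, 86, 85, 85, 86, 85, 85, 85, 83, 81, 84, 95, 110, 122, 127, 128, 128, 127, 127, 127, 127]
244 [128, 128, 128, 127, 124, 119, 115, 110, 102, 93, 87, 84, 85, 88, 91, 92, 92, 92, 93, 96, 98, 99, 100, 100, 100, 100, 100, 100, 101, 101, 102, 103, 103, 103, 103, 103, 103, 103, 104, 104, 104, 104, 104, 104, 104, 104, 104, 104, 104, 105, 105, 105, 105, 104, 104, 104, 104, 105, 105, 104, 104, 104, 105, 105, 104, 104, 105, 105, 105, 105, 105, 105, 105, 105, 105, 105, 105, 105, 105, 105, 105, 105, 105, 105, 105, 106, 106, 106, 106, 106, 106, 106, 106, 105, 104, 100, 92, 87, 85, 85, 85, 86, 86, 85, 86, 85, 83, 81, 83, 95, 110, 122, 126, 127, 127, 127, 127, 127, 127, 127]
```

The measured strip edges match the expected pose to within about 1 px: left 224.3 against 224.1, far edge 158.8 against 159.1, near edge 241.6 against 242.4. I'm handing the job in.

```bash
python3 -c "
from bench import ctrl
print(ctrl.close_job())"
```

```text
the job is handed in; nothing more can be done
None
```

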